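# Shut off a bench air line: slide the valve box cover aside and push the tagged lever shut

### The arm

A 7-joint arm with a two-finger parallel gripper is mounted at the origin on the work surface. World frame = base frame: x ahead of the robot, y to its left, z up, the work surface at z = 0. Lengths are in mm, angles in rad, forces in N, time in s.
With the tool pointing down it reaches from about 350 to 900 mm from the base axis. Payload 7.2 kg.
Tool frame: the origin (TCP) lies on the centre line of the jaws, within the pads' length; the fingertips stand 8 mm ahead of it and the grasp point (between the pads) lies 11 mm behind it; z points along the fingers, y is the direction in which the jaws open and shut (so a half turn about z gives the same grasp; the last joint's range is limited). The gripper opens to 85 mm and grips with 20 to 120 N. Pads are 22 mm wide; open, the fingers measure 114 mm over their backs; the gripper's body (76 mm by 85 mm) begins 54 mm behind the grasp point. The pads swing forward as they close: fully open they stand 13 mm farther back than shut.
Start: joints at [1.121, 0.411, -0.013, 1.596, 0.006, 1.134, -0.082], TCP at [232.858, -580.005, 239.297] pointing down, gripper open.
Joint ranges: [-2.95, 2.95], [-0.29, 1.99], [-1.47, 1.44], [0.14, 2.54], [-1.03, 4.17], [0.13, 1.85], [-2.86, 2.86]. Speed limits (rad/s): [2.39, 2.39, 3.01, 3.01, 3.14, 3.14, 3.14].

### API

Orientations are given as a unit quaternion [w, x, y, z].
In Python, from station import bot, eyes, models gives the robot as it stands.
- The arm moves only by the tool drive_tool, never from a script. Its argument "series" is a list of rows, each an object of numbers: "tx", "ty", "tz": the shift along the tool's x, y, z in mm; "ax", "ay", "az": the turn, a rotation vector about the tool's x, y, z in degrees. A call has exactly 8 rows; each row shifts and turns the commanded pose from where the row before left it, along the tool's axes as they then stand; what a row does not reach is not made up. A row lasts 1/12 s, in which the tool goes at most 41.7 mm and 7.16 degrees, less where a joint would pass 70% of its speed; a pose out of reach is approached as far as the arm can. A call is refused whole if a number of a shift passes 41.7 or a number of a turn 7.16, either way. A call with a gripper value outside its range is refused whole. "gripper" is the finger opening in mm, from 0 to 85.4, set as the call begins (left out, the last holds). The fingers move at their own pace and stop on an object; the grip force is fixed at half the most. Time passes only in rows, so rows that do not move let the fingers close, or fill a call up. It gives the time, the measured TCP pose, the force and the opening at its end, in the units of the state.
- bot.observe(): the state, without advancing time (a new reading comes with each control period).
- eyes.camera(name): name is "side" or "top" or "wrist"; returns (picture, depth): 420x560x3 uint8, red, green, blue; 420x560 float32, mm along the optical axis (not along the pixel's ray), 0 where there is no reading.
- eyes.camera_params(name): a dict with "camera_matrix" (3x3 intrinsics, pixels), "R" (3x3) and "t" (3): a world point X has camera coordinates R X + t; the wrist camera has in their place "tool_from_camera" (4x4, takes a point from camera to tool coordinates, whose origin is the TCP and whose axes are the flange's). Camera axes: x right, y down, z forward; pixel columns grow to the right and rows downward; lengths in mm; the calibration is good to about 2 mm. The wrist camera is an equidistant fisheye: a pixel r from the principal point sees the ray r / f radians off the axis. A picture is of the moment at which its call begins: read the wrist's pose just before it. camera_params takes no time and is no camera call.
- bot.hand_in(): hands the job in, once; it reports no verdict.
Trained networks look in the newest picture that a camera, given by its name, has taken for a name from the list of things; names that differ only in an ending like _2 or _b are one class to them, and where a whole thing is asked for, a point or a joint stands for the part that bears it (a point fixed in the world has none). Each returns a list of dicts, best first, with "p" (0 to 1); they miss things now and then, are a little off and sometimes report something else, mostly with a low value. They report only what shows in the picture. A call takes as long as a camera call.
- models.search_frame(camera, label): "bbox" ([centre column, centre row, width, height] in pixels, round what is visible of it).
- models.trace(camera, label): "region" (420x560 bool, what is visible of it) and "bbox" ([centre column, centre row, width, height] in pixels, round what is visible of it).
The state is a dict: "time_s": time; "q": joint angles; "dq": joint speeds; "joint_efforts": joint torques, N m; "ee_pos": TCP position; "eef_rot": TCP orientation; "force": force on the tool from outside, world axes, zero at the start; "torque": the same for the moment, N m; "gripper_width": opening from 0.0 (shut) to 1.0 (fully open).
Only numpy, scipy, OpenCV 4.12 (cv2) and the standard library are available. Lean on these libraries where they do the work, as an engineer would, in place of code of your own. Each camera call takes 0.05 s, during which the arm holds its last target.

### The job

Shut off the tagged air line: slide the cover of the air box all the way along over the closed deck until it meets the stop at that end, then push the lever with the round tag fully shut, square across its pipe. Only push: do not grip or lift the cover or the levers, leave the untagged valve open and the things around the box where they are. Finish with the hand clear.

Things in the scene. Friction and masses are not known exactly. Their poses are not given: they have to be found in the camera images.
- airbox: grey steel air box bolted to the bench, 224 mm (x) by 594 mm (y), rim 105 mm high. Origin on the bench under the centre of its hatch opening (170 mm in x, 275 mm in y). Long along its y: a flat deck closes it from y = 138 to 437 mm at rim height. Guide strips 7 mm tall edge the cover's track; low stops at both ends. Couplers stick 40 mm out of the -x face; regulator 145 mm tall off the +y end
- cover: loose aluminium tread-plate cover, 200 mm (x) by 295 mm (y) by 4 mm, about 0.65 kg, bow handle across its middle. Origin: centre of its underside; axes as the box's. Starts over the opening, at y = 0 to 30 mm in the box's frame, z = 105 mm, on ledges with 2.5 mm side play; slid fully aside, against the stop at the box's +y end, it is at y = +281 mm. Slides with about 2 to 5 N
- cover_handle (a point): middle of the bow handle's bar on the cover: a steel bar 10 mm thick, 110 mm long along the cover's x, its centre 30 mm above the cover's underside (21 mm clear under the bar); legs at x = -55 and +55 mm
- lever_tagged_stem (a point): vertical turning axis of the tagged valve's lever, at the lever's mid height (87 mm above the bench), under the cover at first. Its lever has a round aluminium tag, 34 mm across, 2 mm thick, flat on top, 29 mm from the stem. The two stems are at x = 35 mm, y = -87.5 and 32.5 mm in the box's frame; which is tagged varies. Pipe tops below are 56 mm, valve bodies 63 mm above the bench
- lever_tagged_push (a point): point on the tagged lever's centre line 65 mm out from the stem, clear of the tag. The lever is a black-sleeved flat bar 18 mm wide, 10 mm thick (82 to 92 mm above the bench), reaching 85 mm from the stem
- lever_tagged (a joint): turn of the tagged lever, rad: 0 = open, lever along its pipe and pointing to the box's -x; it closes clockwise seen from above, so its tip swings to the box's +y; pi/2 = shut, square across the pipe and pointing to +y, hard stop there. It starts at 0 to 0.1, stays where it is left, and needs about 5 N at 65 mm
- lever_plain_push (a point): the same point on the other valve's lever, which has no tag and is otherwise the same; its stem is in the other of the two places
- lever_plain (a joint): turn of the untagged lever, same sense; starts open at 0 to 0.1 and is to stay so
- spray_can: aerosol can, 58 mm across, 170 mm tall, standing on the bench beyond the box (bystander); origin at the centre of its underside
- green_bottle: green glass bottle, 58 mm across, 190 mm tall, standing beyond the box (bystander); origin at the centre of its underside
- wrench: steel wrench, 170 mm long, lying on the bench beyond the box, between can and bottle (bystander); origin near its middle
- socket: steel spark-plug socket, 26 mm across, 66 mm tall, standing on the bench off the box's -y end (bystander); origin at the centre of its underside

How it is judged (in metres and radians):
On the way, in this order (a step that is already met when the one before it is completed fails the run):
1. the cover is slid aside to the stop beyond the deck, the tagged lever not yet turned (y of cover in the frame of airbox above 0.262 m and value of joint lever_tagged below 0.3 rad), for 0.2 s.
2. the tagged lever is pushed shut (value of joint lever_tagged above 1.47 rad and y of cover in the frame of airbox above 0.262 m), for 0.2 s.
At the end, for the whole second after the job is handed in: the cover lies flat on its ledges within 19 mm of the stop at the box's +y end, the tagged lever is within 0.1 rad of its shut stop, the untagged lever is still open (under 0.2 rad), and the can, bottle, wrench and socket are within 30 mm of where they stood (all of step 2 and value of joint lever_plain below 0.2 rad and z of cover in the frame of airbox between 0.1 and 0.111 m and angle between cover's own z axis and vertical below 0.05 rad and linear speed of cover below 0.02 m/s and velocity of joint lever_tagged below 0.05 rad/s and distance of each of spray_can, green_bottle, wrench, socket from where it was at the start of the episode below 0.03 m); the robot touches nothing.
It fails at once if the cover is lifted or tipped off its ledges (z of cover in the frame of airbox above 0.118 m or angle between cover's own z axis and vertical above 0.12 rad).
It fails at once if the cover's handle or a lever is taken between the fingers ((y of the grasp point in the frame of cover_handle between -0.006 and 0.006 m and x of the grasp point in the frame of cover_handle between -0.05 and 0.05 m and z of the grasp point in the frame of cover_handle between -0.013 and 0.013 m) or (y of the grasp point in the frame of lever_tagged_push between -0.006 and 0.006 m and x of the grasp point in the frame of lever_tagged_push between -0.025 and 0.025 m and z of the grasp point in the frame of lever_tagged_push between -0.013 and 0.013 m) or (y of the grasp point in the frame of lever_plain_push between -0.006 and 0.006 m and x of the grasp point in the frame of lever_plain_push between -0.025 and 0.025 m and z of the grasp point in the frame of lever_plain_push between -0.013 and 0.013 m)).
It fails at once if the untagged valve is turned (value of joint lever_plain above 0.25 rad).
It fails at once if a thing beside the box is knocked, carried off or lifted (distance of any of spray_can, green_bottle, wrench, socket from where it was at the start of the episode above 0.04 m or angle between any of spray_can, green_bottle, wrench, socket's own z axis and vertical above 0.3 rad).
It also fails if it takes over 48 s, if anything falls off the work surface, if the arm or the gripper's body presses on something with over 40 N, if the wrist force passes 120 N, or if a joint passes its speed limit or range.

## Working session

There is one attempt and no reset: what is moved stays moved. The work goes in short steps, Python scripts to look and compute and a tool call to move; the robot and the scene stay as the last step left them, time stands still between calls to the robot, and variables do not carry over. Pictures are saved under pics/ and viewed, and the job is handed in when it is done.

Besides the shell and the picture viewer there is one more tool, called after "Call:" as name([rows], argument=value, ...), one row to a line, values as JSON. drive_tool: Moves the arm, as the interface text tells. Its arguments: {"type":"object","properties":{"series":{"type":"array","items":{"type":"object","properties":{"tx":{"type":"number"},"ty":{"type":"number"},"tz":{"type":"number"},"ax":{"type":"number"},"ay":{"type":"number"},"az":{"type":"number"}}}},"gripper":{"type":"number"}},"required":["series"]}

```bash
mkdir -p pics; ls; cat > h.py <<'E'
from station import bot, eyes, models
import numpy as np, cv2
from scipy.spatial.transform import Rotation as Ro
def snap(n,fn):
    p,d=eyes.camera(n); cv2.imwrite('pics/'+fn,p[:,:,::-1]); return p,d
def world(n,d):
    c=eyes.camera_params(n);K=np.array(c['camera_matrix']);R=np.array(c['R']);t=np.array(c['t'])
    v,u=np.mgrid[0:420,0:560]
    P=np.stack([(u-K[0,2])/K[0,0]*d,(v-K[1,2])/K[1,1]*d,d],-1)
    return (P-t)@R
E
python3 - <<'E'
from h import *
s=bot.observe();print({k:np.round(v,3) for k,v in s.items()})
for n in('top','side','wrist'):
    p,d=snap(n,n+'0.png'); np.save(n+'0.npy',d)
    print(n,eyes.camera_params(n))
    for l in ('cover','cover_handle','airbox') : print(l,[(r['p'],np.round(r['bbox'])) for r in models.search_frame(n,l)[:3]])
E
```

```text
pics
{'time_s': np.float64(0.0), 'q': array([ 1.121,  0.412, -0.013,  1.597,  0.006,  1.134, -0.082]), 'dq': array([-0.001,  0.   , -0.   ,  0.   ,  0.002, -0.003,  0.001]), 'joint_efforts': array([ 1.0000e-03, -6.0063e+01,  6.8300e-01, -2.9941e+01,  1.4000e-02,
        1.1000e-02, -0.0000e+00]), 'ee_pos': array([ 232.633, -579.556,  238.422]), 'eef_rot': array([-0.001,  0.982,  0.19 , -0.   ]), 'force': array([-0.493, -0.48 ,  0.512]), 'torque': array([-0.019,  0.017, -0.006]), 'gripper_width': np.float64(0.998)}
top {'camera_matrix': array([[394.63607089,   0.        , 280.66953303],
       [  0.        , 394.63607089, 211.4053274 ],
       [  0.        ,   0.        ,   1.        ]]), 'R': array([[ 0.02717026, -0.99939948,  0.0215048 ],
       [-0.99598619, -0.02890029, -0.08471297],
       [ 0.08528359, -0.01911681, -0.99617331]]), 't': array([-44.32605726, 594.47303104, 913.21387999])}
cover [(0.85, array([346., 237., 145., 113.]))]
cover_handle [(0.59, array([343., 238., 149., 115.]))]
airbox [(0.92, array([264., 230., 325., 152.])), (0.23, array([443., 260.,  20.,  15.]))]
sid
[... 412 characters left out ...]
154.,  94.,  81.]))]
cover_handle [(0.84, array([299., 157.,  99.,  78.]))]
airbox [(0.84, array([291., 244., 142., 264.]))]
wrist {'camera_matrix': array([[325.1922621 ,   0.        , 280.09301936],
       [  0.        , 325.1922621 , 209.62659528],
       [  0.        ,   0.        ,   1.        ]]), 'tool_from_camera': array([[-1.67353957e-03, -9.58767150e-01, -2.84187880e-01,
         7.31944545e+01],
       [ 9.99998261e-01, -1.83841504e-03,  3.13438033e-04,
        -7.10516023e-01],
       [-8.22969362e-04, -2.84186861e-01,  9.58768560e-01,
        -1.34956656e+02],
       [ 0.00000000e+00,  0.00000000e+00,  0.00000000e+00,
         1.00000000e+00]])}
cover []
cover_handle []
airbox []
```

View pics/top0.png

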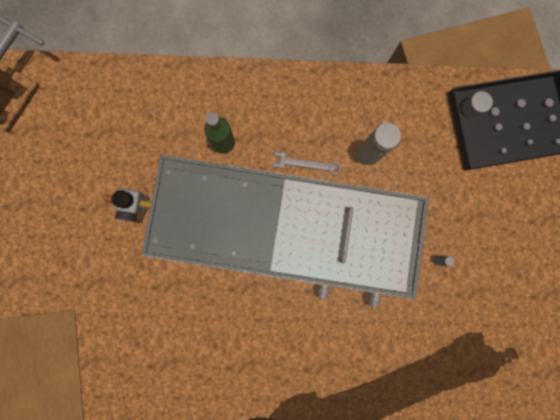

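View pics/side0.png

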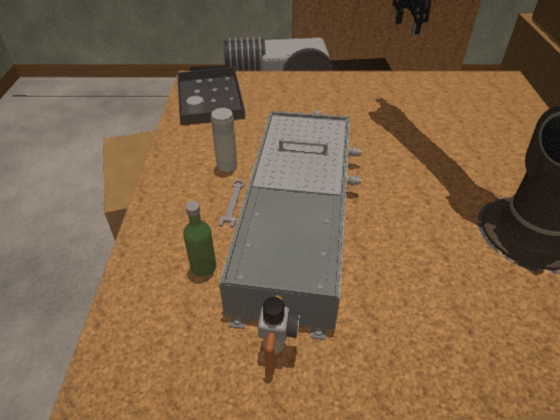

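The top view shows the box with its +y end to the left. The regulator is at (128,205), the handle at (346,235) and the socket at (448,261). The can (380,143), wrench (307,162) and bottle (219,133) stand on the +x side.

```bash
cat > m.py <<'E'
from h import *
p=cv2.imread('pics/top0.png'); d=np.load('top0.npy'); W=world('top',d)
z=W[:,:,2]
print('bench z',np.median(z[330:360,100:250]))
m=((z>98)&(z<120)).astype(np.uint8); m[:,:140]=0;m[:,435:]=0;m[:150]=0;m[305:]=0
n,l,st,c=cv2.connectedComponentsWithStats(m);k=1+st[1:,4].argmax()
P=W[l==k]; print(len(P),np.median(P[:,2]))
r=cv2.minAreaRect(P[:,:2].astype(np.float32));print(r)
print(cv2.boxPoints(r))
h=(z>122)&(z<150); h[:, :300]=0;h[:,:]&=(np.abs(np.arange(560)-346)<20)[None]; h[:190]=0;h[280:]=0
H=W[h];print('handle',len(H),H.mean(0),cv2.minAreaRect(H[:,:2].astype(np.float32)))
tr=models.trace('top','cover')
R=tr[0]['region'];Q=W[R&(np.abs(z-109)<15)]
rc=cv2.minAreaRect(Q[:,:2].astype(np.float32));print('cover',tr[0]['p'],rc,Q.mean(0))
E
python3 m.py
```

```text
bench z -0.5111186064112085
27899 106.4939184301158
((557.822265625, -39.18896484375), (594.0972290039062, 224.38101196289062), 82.56432342529297)
[[ 408.13324 -319.2207 ]
 [ 630.6274  -348.25854]
 [ 707.5113   240.84277]
 [ 485.01715  269.8806 ]]
handle 274 [ 541.07368124 -164.36120862  137.81545022] ((541.510009765625, -164.7882080078125), (9.899017333984375, 117.05426025390625), 82.2791748046875)
cover 0.57 ((541.5465698242188, -167.06600952148438), (299.8095703125, 204.24407958984375), 82.67203521728516) [ 540.64676456 -164.94464811  108.43433058]
```

```bash
cat >> h.py <<'E'
A=np.radians(-7.436); X=np.array([np.cos(A),np.sin(A)]); Y=np.array([-np.sin(A),np.cos(A)])
O=np.array([557.82,-39.19])-140*Y
def b2w(x,y): return O+x*X+y*Y
def w2b(p): q=np.asarray(p)[:2]-O; return np.array([q@X,q@Y])
def st():
    s=bot.observe(); R=Ro.from_quat(np.roll(s['eef_rot'],-1)).as_matrix()
    return s,R
def toolshift(x,y,z):
    s,R=st(); w=np.array([*b2w(x,y),z])-s['ee_pos']; 
    w0=np.array([[*Y,0],[*X,0],[0,0,-1]]).T  # wanted tool axes
    print('t',round(s['time_s'],2),'box',w2b(s['ee_pos']).round(1),'z',s['ee_pos'][2].round(1),'F',np.round(s['force'],1),'shift tool',(R.T@w).round(1),'rot err deg',np.degrees(Ro.from_matrix(R.T@w0).as_rotvec()).round(2))
E
python3 - <<'E'
from h import *
toolshift(0,-25,238)
s,R=st()
w=np.array([*b2w(0,-25),238.])-s['ee_pos']
for i in range(14):
    Ri=R@Ro.from_rotvec([0,0,-np.radians(7*min(i,8.7))]).as_matrix()
    print(i,(Ri.T@(w/14)).round(1))
E
```

```text
t 0.65 box [-252.3 -438.3] z 239.3 F [ 0.6 -0.8  1. ] shift tool [ 422.3 -236.9    1.3] rot err deg [ -0.     0.   -60.69]
0 [ 30.2 -16.9   0.1]
1 [ 32.  -13.1   0.1]
2 [33.4 -9.1  0.1]
3 [34.2 -5.   0.1]
4 [34.6 -0.8  0.1]
5 [34.4  3.4  0.1]
6 [33.7  7.6  0.1]
7 [32.6 11.7  0.1]
8 [30.9 15.5  0.1]
9 [29.5 18.1  0.1]
10 [29.5 18.1  0.1]
11 [29.5 18.1  0.1]
12 [29.5 18.1  0.1]
13 [29.5 18.1  0.1]
```

Call:
drive_tool([
  {"tx": 30, "ty": -17, "az": -7},
  {"tx": 32, "ty": -13, "az": -7},
  {"tx": 33.4, "ty": -9, "az": -7},
  {"tx": 34.2, "ty": -5, "az": -7},
  {"tx": 34.6, "ty": -0.8, "az": -7},
  {"tx": 34.4, "ty": 3.4, "az": -7},
  {"tx": 33.7, "ty": 7.6, "az": -7},
  {"tx": 32.6, "ty": 11.7, "az": -7},
], gripper=0)

```text
schema error: expected keys tx, ty, tz, ax, ay, az
```

Call:
drive_tool([
  {"tx": 31, "ty": 15.5, "az": -4.7},
  {"tx": 29.5, "ty": 18},
  {"tx": 29.5, "ty": 18},
  {"tx": 29.5, "ty": 18},
  {"tx": 29.5, "ty": 18},
  {"tx": 29.5, "ty": 18},
  {},
  {},
])

```text
schema error: expected keys tx, ty, tz, ax, ay, az
```

```bash
python3 -c "
from h import *
toolshift(0,-25,140)"
```

```text
t 0.65 box [-252.3 -438.3] z 239.3 F [ 0.6 -0.8  1. ] shift tool [ 422.3 -236.9   99.3] rot err deg [ -0.     0.   -60.69]
```

All six keys are needed in every row.

Call:
drive_tool([
  {"tx": 30, "ty": -17, "tz": 0, "ax": 0, "ay": 0, "az": -7},
  {"tx": 32, "ty": -13, "tz": 0, "ax": 0, "ay": 0, "az": -7},
  {"tx": 33.4, "ty": -9, "tz": 0, "ax": 0, "ay": 0, "az": -7},
  {"tx": 34.2, "ty": -5, "tz": 0, "ax": 0, "ay": 0, "az": -7},
  {"tx": 34.6, "ty": -0.8, "tz": 0, "ax": 0, "ay": 0, "az": -7},
  {"tx": 34.4, "ty": 3.4, "tz": 0, "ax": 0, "ay": 0, "az": -7},
  {"tx": 33.7, "ty": 7.6, "tz": 0, "ax": 0, "ay": 0, "az": -7},
  {"tx": 32.6, "ty": 11.7, "tz": 0, "ax": 0, "ay": 0, "az": -7},
], gripper=0)

```text
time_s: 1.32
ee_pos: [407.1, -363.3, 239.6]
eef_rot: [0.0, 0.776, 0.631, -0.0]
force: [0.7, 0.9, 0.2]
gripper_width: -0.0
```

Call:
drive_tool([
  {"tx": 31, "ty": 15.5, "tz": 0, "ax": 0, "ay": 0, "az": -4.7},
  {"tx": 29.5, "ty": 18, "tz": 0, "ax": 0, "ay": 0, "az": 0},
  {"tx": 29.5, "ty": 18, "tz": 0, "ax": 0, "ay": 0, "az": 0},
  {"tx": 29.5, "ty": 18, "tz": 0, "ax": 0, "ay": 0, "az": 0},
  {"tx": 29.5, "ty": 18, "tz": 0, "ax": 0, "ay": 0, "az": 0},
  {"tx": 29.5, "ty": 18, "tz": 0, "ax": 0, "ay": 0, "az": 0},
  {"tx": 0, "ty": 0, "tz": 0, "ax": 0, "ay": 0, "az": 0},
  {"tx": 0, "ty": 0, "tz": 0, "ax": 0, "ay": 0, "az": 0},
])

```text
time_s: 1.98
ee_pos: [537.5, -200.5, 239.3]
eef_rot: [-0.0, 0.75, 0.662, 0.0]
force: [-0.2, -0.3, 0.3]
gripper_width: -0.002
```

```bash
python3 -c "
from h import *
toolshift(0,-25,140)"
```

```text
t 1.98 box [  0.7 -22.5] z 239.3 F [-0.2 -0.3  0.3] shift tool [-2.5 -0.7 99.3] rot err deg [ 0.02 -0.05  0.27]
```

Call:
drive_tool([
  {"tx": -4, "ty": -0.7, "tz": 30, "ax": 0, "ay": 0, "az": 0},
  {"tx": 0, "ty": 0, "tz": 30, "ax": 0, "ay": 0, "az": 0},
  {"tx": 0, "ty": 0, "tz": 20, "ax": 0, "ay": 0, "az": 0},
  {"tx": 0, "ty": 0, "tz": 12, "ax": 0, "ay": 0, "az": 0},
  {"tx": 0, "ty": 0, "tz": 7, "ax": 0, "ay": 0, "az": 0},
  {"tx": 0, "ty": 0, "tz": 0, "ax": 0, "ay": 0, "az": 0},
  {"tx": 0, "ty": 0, "tz": 0, "ax": 0, "ay": 0, "az": 0},
  {"tx": 0, "ty": 0, "tz": 0, "ax": 0, "ay": 0, "az": 0},
])

```text
time_s: 2.65
ee_pos: [535.9, -207.2, 141.7]
eef_rot: [0.001, 0.751, 0.66, 0.0]
force: [0.4, -0.2, 0.7]
gripper_width: 0.002
```

```bash
python3 -c "
from h import *
toolshift(0,-25,130)
snap('side','s1.png');snap('wrist','w1.png')
a=cv2.imread('pics/s1.png')[60:260,180:420];b=cv2.imread('pics/w1.png')
cv2.imwrite('pics/c1.png',np.hstack([cv2.resize(a,(400,333)),cv2.resize(b,(400,333))]))"
```

```text
t 2.65 box [ -0.  -29.5] z 141.7 F [ 0.4 -0.2  0.7] shift tool [ 4.5  0.  11.7] rot err deg [ 0.12  0.03 -0.  ]
```

View pics/c1.png

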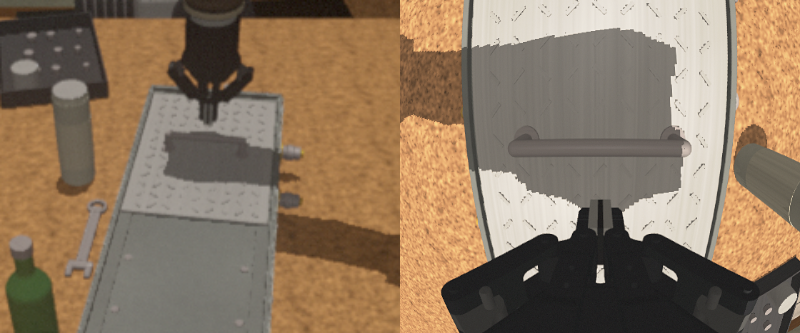

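The tips are clear above the cover, just behind the handle. Now I lower a little and push slowly along tool x.

Call:
drive_tool([
  {"tx": 0, "ty": 0, "tz": 7, "ax": 0, "ay": 0, "az": 0},
  {"tx": 5, "ty": 0, "tz": 6, "ax": 0, "ay": 0, "az": 0},
  {"tx": 8, "ty": 0, "tz": 0, "ax": 0, "ay": 0, "az": 0},
  {"tx": 8, "ty": 0, "tz": 0, "ax": 0, "ay": 0, "az": 0},
  {"tx": 8, "ty": 0, "tz": 0, "ax": 0, "ay": 0, "az": 0},
  {"tx": 10, "ty": 0, "tz": 0, "ax": 0, "ay": 0, "az": 0},
  {"tx": 10, "ty": 0, "tz": 0, "ax": 0, "ay": 0, "az": 0},
  {"tx": 10, "ty": 0, "tz": 0, "ax": 0, "ay": 0, "az": 0},
])

```text
time_s: 3.42
ee_pos: [542.7, -147.2, 127.3]
eef_rot: [0.0, 0.751, 0.66, -0.0]
force: [-0.5, -2.4, -0.8]
gripper_width: -0.009
```

```bash
python3 -c "
from h import *
toolshift(0,255,128.5)
p,d=snap('top','t2.png')"
```

```text
t 3.42 box [-1.  30.9] z 127.3 F [-0.5 -2.4 -0.8] shift tool [224.1   1.1  -1.2] rot err deg [-0.01  0.01  0.03]
```

View pics/t2.png

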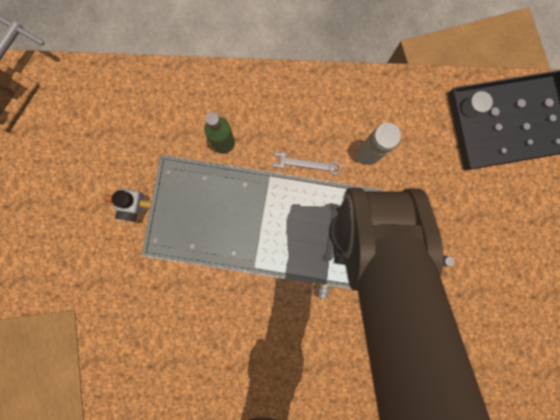

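The cover moves, with its edge now at column 263 and 2.4 N on the tool. I continue.

Call:
drive_tool([
  {"tx": 14, "ty": 0.5, "tz": 0, "ax": 0, "ay": 0, "az": 0},
  {"tx": 18, "ty": 0.5, "tz": 0, "ax": 0, "ay": 0, "az": 0},
  {"tx": 18, "ty": 0, "tz": 0, "ax": 0, "ay": 0, "az": 0},
  {"tx": 18, "ty": 0, "tz": 0, "ax": 0, "ay": 0, "az": 0},
  {"tx": 18, "ty": 0, "tz": 0, "ax": 0, "ay": 0, "az": 0},
  {"tx": 18, "ty": 0, "tz": 0, "ax": 0, "ay": 0, "az": 0},
  {"tx": 16, "ty": 0, "tz": 0, "ax": 0, "ay": 0, "az": 0},
  {"tx": 12, "ty": 0, "tz": 0, "ax": 0, "ay": 0, "az": 0},
])

```text
time_s: 4.13
ee_pos: [560.7, -15.8, 127.5]
eef_rot: [0.0, 0.751, 0.66, 0.0]
force: [-0.7, -1.9, 0.2]
gripper_width: -0.002
```

Call:
drive_tool([
  {"tx": 10, "ty": 0, "tz": 0, "ax": 0, "ay": 0, "az": 0},
  {"tx": 10, "ty": 0, "tz": 0, "ax": 0, "ay": 0, "az": 0},
  {"tx": 10, "ty": 0, "tz": 0, "ax": 0, "ay": 0, "az": 0},
  {"tx": 10, "ty": 0, "tz": 0, "ax": 0, "ay": 0, "az": 0},
  {"tx": 9, "ty": 0, "tz": 0, "ax": 0, "ay": 0, "az": 0},
  {"tx": 9, "ty": 0, "tz": 0, "ax": 0, "ay": 0, "az": 0},
  {"tx": 8, "ty": 0, "tz": 0, "ax": 0, "ay": 0, "az": 0},
  {"tx": 6, "ty": 0, "tz": 0, "ax": 0, "ay": 0, "az": 0},
])

```text
time_s: 4.8
ee_pos: [570.2, 54.8, 127.4]
eef_rot: [0.0, 0.751, 0.66, 0.0]
force: [-0.5, -4.5, 2.3]
gripper_width: -0.001
```

```bash
python3 -c "
from h import *
toolshift(0,265,128.5)
p,d=snap('top','t3.png');snap('side','s3.png')
cv2.imwrite('pics/c3.png',np.hstack([cv2.resize(cv2.imread('pics/'+f),(400,300)) for f in('t3.png','s3.png')]))"
```

```text
t 4.8 box [1.000e-01 2.348e+02] z 127.4 F [-0.5 -4.5  2.3] shift tool [30.2 -0.1 -1.1] rot err deg [ 0.01 -0.    0.03]
```

View pics/c3.png

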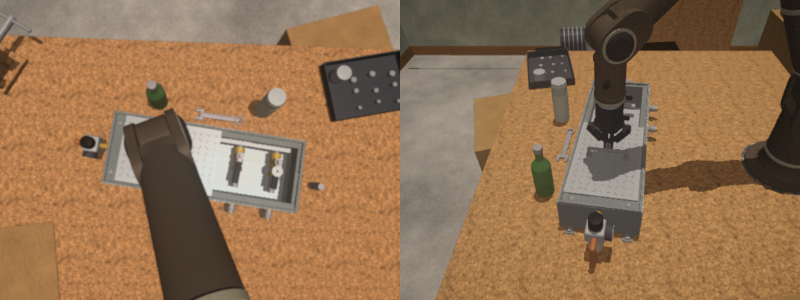

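The levers are visible, and the round tag seems to be on the right one (the -y stem). I finish the slide gently.

Call:
drive_tool([
  {"tx": 4, "ty": 0, "tz": 0, "ax": 0, "ay": 0, "az": 0},
  {"tx": 4, "ty": 0, "tz": 0, "ax": 0, "ay": 0, "az": 0},
  {"tx": 4, "ty": 0, "tz": 0, "ax": 0, "ay": 0, "az": 0},
  {"tx": 4, "ty": 0, "tz": 0, "ax": 0, "ay": 0, "az": 0},
  {"tx": 4, "ty": 0, "tz": 0, "ax": 0, "ay": 0, "az": 0},
  {"tx": 3, "ty": 0, "tz": 0, "ax": 0, "ay": 0, "az": 0},
  {"tx": 2, "ty": 0, "tz": 0, "ax": 0, "ay": 0, "az": 0},
  {"tx": 2, "ty": 0, "tz": 0, "ax": 0, "ay": 0, "az": 0},
])

```text
time_s: 5.57
ee_pos: [573.4, 80.8, 127.2]
eef_rot: [-0.0, 0.751, 0.66, -0.0]
force: [-0.5, -5.1, 2.3]
gripper_width: -0.005
```

Call:
drive_tool([
  {"tx": 2, "ty": 0, "tz": 0, "ax": 0, "ay": 0, "az": 0},
  {"tx": 2, "ty": 0, "tz": 0, "ax": 0, "ay": 0, "az": 0},
  {"tx": 1, "ty": 0, "tz": 0, "ax": 0, "ay": 0, "az": 0},
  {"tx": 1, "ty": 0, "tz": 0, "ax": 0, "ay": 0, "az": 0},
  {"tx": 0, "ty": 0, "tz": 0, "ax": 0, "ay": 0, "az": 0},
  {"tx": 0, "ty": 0, "tz": 0, "ax": 0, "ay": 0, "az": 0},
  {"tx": 0, "ty": 0, "tz": 0, "ax": 0, "ay": 0, "az": 0},
  {"tx": 0, "ty": 0, "tz": 0, "ax": 0, "ay": 0, "az": 0},
])

```text
time_s: 6.23
ee_pos: [574.4, 83.6, 127.2]
eef_rot: [0.001, 0.752, 0.659, -0.001]
force: [0.3, -11.2, 2.6]
gripper_width: -0.001
```

```bash
python3 -c "
from h import *
toolshift(0,265,128.5)
p,d=snap('top','t4.png')
W=world('top',d); m=(np.abs(W[:,:,2]-109)<6); B=(W[:,:,:2]-O)@np.array([X,Y]).T
cv2.imwrite('pics/t4b.png',cv2.resize(p[150:310,260:430,::-1],None,fx=3.5,fy=3.5,interpolation=cv2.INTER_CUBIC))"
```

```text
t 6.23 box [  0.6 263.9] z 127.2 F [  0.3 -11.2   2.6] shift tool [ 1.1 -0.6 -1.3] rot err deg [ 0.    0.2  -0.12]
```

View pics/t4b.png

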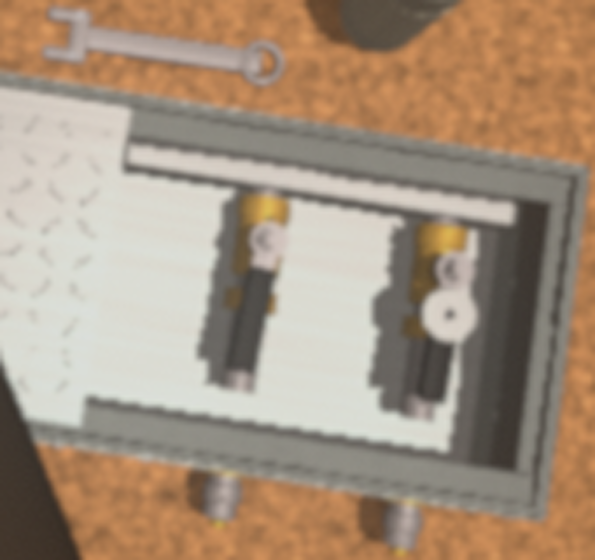

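The cover is at the stop: 11 N, tool at y=264, so cover about 280. The tag (450,315 in the crop) is on the right lever, the -y stem. I back off, lift, and traverse to beyond that lever.

Call:
drive_tool([
  {"tx": -10, "ty": 0, "tz": 0, "ax": 0, "ay": 0, "az": 0},
  {"tx": -20, "ty": 0, "tz": 0, "ax": 0, "ay": 0, "az": 0},
  {"tx": -25, "ty": 0, "tz": -10, "ax": 0, "ay": 0, "az": 0},
  {"tx": -30, "ty": 0, "tz": -20, "ax": 0, "ay": 0, "az": 0},
  {"tx": -30, "ty": -5, "tz": -15, "ax": 0, "ay": 0, "az": 0},
  {"tx": -30, "ty": -8, "tz": 0, "ax": 0, "ay": 0, "az": 0},
  {"tx": -30, "ty": -8, "tz": 0, "ax": 0, "ay": 0, "az": 0},
  {"tx": -30, "ty": -8, "tz": 0, "ax": 0, "ay": 0, "az": 0},
])

```text
time_s: 6.95
ee_pos: [519.0, -113.1, 172.7]
eef_rot: [0.0, 0.751, 0.66, 0.001]
force: [-1.0, -0.7, -0.2]
gripper_width: -0.003
```

Call:
drive_tool([
  {"tx": -30, "ty": -5, "tz": 0, "ax": 0, "ay": 0, "az": 0},
  {"tx": -30, "ty": 0, "tz": 0, "ax": 0, "ay": 0, "az": 0},
  {"tx": -30, "ty": 0, "tz": 0, "ax": 0, "ay": 0, "az": 0},
  {"tx": -30, "ty": 0, "tz": 0, "ax": 0, "ay": 0, "az": 0},
  {"tx": -25, "ty": 0, "tz": 0, "ax": 0, "ay": 0, "az": 0},
  {"tx": -15, "ty": 0, "tz": 0, "ax": 0, "ay": 0, "az": 0},
  {"tx": 0, "ty": 0, "tz": 0, "ax": 0, "ay": 0, "az": 0},
  {"tx": 0, "ty": 0, "tz": 0, "ax": 0, "ay": 0, "az": 0},
])

```text
time_s: 7.62
ee_pos: [493.7, -270.7, 172.1]
eef_rot: [-0.0, 0.752, 0.659, 0.001]
force: [0.4, 0.4, -0.9]
gripper_width: 0.004
```

```bash
cat > v.py <<'E'
from h import *
toolshift(-33,-114,84)
import sys
k=sys.argv[1]
p,d=snap('wrist','w%s.png'%k)
p,d=snap('side','s%s.png'%k)
cv2.imwrite('pics/c%s.png'%k,np.hstack([cv2.resize(cv2.imread('pics/w%s.png'%k),(400,300)),cv2.resize(p[60:240,210:450,::-1],(400,300))]))
E
python3 v.py 5
```

```text
t 7.62 box [-33.6 -97.8] z 172.1 F [ 0.4  0.4 -0.9] shift tool [-16.3   0.6  88.1] rot err deg [ 0.04 -0.07 -0.04]
```

View pics/c5.png

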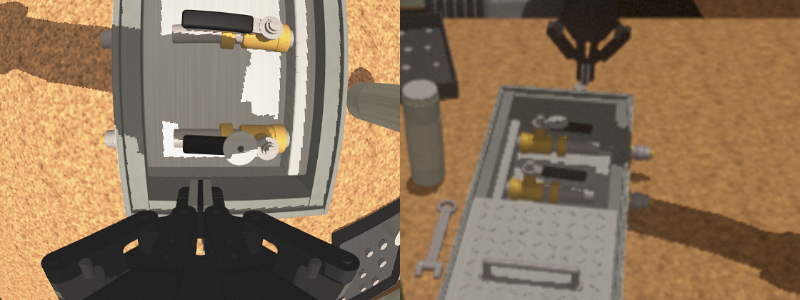

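```bash
python3 -c "
from h import *
c=eyes.camera_params('top');K,R,t=[np.array(c[k]) for k in('camera_matrix','R','t')]
C=-R.T@t
for n,u,v,z in [('stem',453,268,95),('tag',450,315,94),('tip',419,410,92),('pstem',267,240,95),('ptip',239,381,92)]:
    r=R.T@np.linalg.inv(K)@[260+u/3.5,150+v/3.5,1]; P=C+r*(z-C[2])/r[2]; print(n,w2b(P).round(1))
"
```

```text
stem [ 34.6 -85.6]
tag [  5. -88.]
tip [-56.9 -77.1]
pstem [33.5 33.2]
ptip [-56.6  37.4]
```

The measured stem (34.6, -85.6) matches the model, and the lever is about 0.09 rad open. I go down beside it.

Call:
drive_tool([
  {"tx": -10, "ty": 0.6, "tz": 0, "ax": 0, "ay": 0, "az": 0},
  {"tx": -7, "ty": 0, "tz": 10, "ax": 0, "ay": 0, "az": 0},
  {"tx": 0, "ty": 0, "tz": 18, "ax": 0, "ay": 0, "az": 0},
  {"tx": 0, "ty": 0, "tz": 18, "ax": 0, "ay": 0, "az": 0},
  {"tx": 0, "ty": 0, "tz": 15, "ax": 0, "ay": 0, "az": 0},
  {"tx": 0, "ty": 0, "tz": 10, "ax": 0, "ay": 0, "az": 0},
  {"tx": 0, "ty": 0, "tz": 0, "ax": 0, "ay": 0, "az": 0},
  {"tx": 0, "ty": 0, "tz": 0, "ax": 0, "ay": 0, "az": 0},
])

```text
time_s: 8.38
ee_pos: [491.6, -287.8, 100.8]
eef_rot: [-0.001, 0.751, 0.66, -0.0]
force: [-0.1, 0.8, -0.6]
gripper_width: 0.004
```

```bash
python3 v.py 6
```

```text
t 8.38 box [ -33.4 -115.1] z 100.8 F [-0.1  0.8 -0.6] shift tool [ 1.1  0.5 16.8] rot err deg [-0.06 -0.03  0.03]
```

View pics/c6.png

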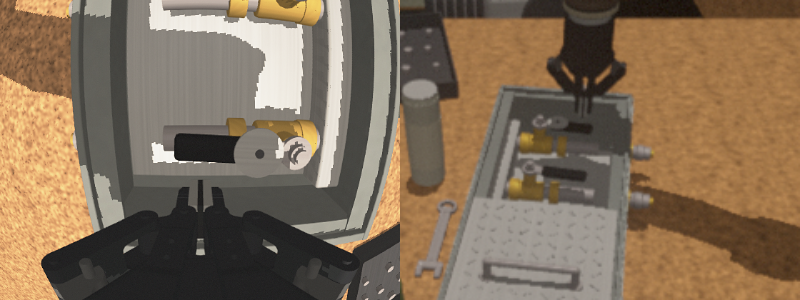

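Call:
drive_tool([
  {"tx": 0, "ty": 0, "tz": 9, "ax": 0, "ay": 0, "az": 0},
  {"tx": 0, "ty": 0, "tz": 8, "ax": 0, "ay": 0, "az": 0},
  {"tx": 0, "ty": 0, "tz": 0, "ax": 0, "ay": 0, "az": 0},
  {"tx": 3, "ty": 0, "tz": 0, "ax": 0, "ay": 0, "az": 0},
  {"tx": 3, "ty": 0, "tz": 0, "ax": 0, "ay": 0, "az": 0},
  {"tx": 3, "ty": 0, "tz": 0, "ax": 0, "ay": 0, "az": 0},
  {"tx": 0, "ty": 0, "tz": 0, "ax": 0, "ay": 0, "az": 0},
  {"tx": 0, "ty": 0, "tz": 0, "ax": 0, "ay": 0, "az": 0},
])

```text
time_s: 9.15
ee_pos: [493.2, -278.7, 84.6]
eef_rot: [0.0, 0.751, 0.66, 0.0]
force: [-0.0, -1.0, -0.2]
gripper_width: 0.003
```

```bash
python3 -c "
from h import *
toolshift(-33,-107,84)
prev=None
for th in np.arange(0.1,1.68,0.1):
    c,s_=np.cos(th),np.sin(th); r=66
    P=np.array([35,-87.5])+r*np.array([-c,s_])-(9+11*c+14.5*s_)*np.array([s_,c])
    print(th.round(1),P.round(1),None if prev is None else ('tx ty',(P-prev)[::-1].round(1))); prev=P
"
```

```text
t 9.15 box [ -33.1 -105.9] z 84.6 F [-0.  -1.  -0.2] shift tool [-1.1  0.1  0.6] rot err deg [0.02 0.01 0.04]
0.1 [ -32.8 -102.2] None
0.2 [-34.2 -96.6] ('tx ty', array([ 5.6, -1.4]))
0.3 [-35.1 -90.7] ('tx ty', array([ 5.9, -0.9]))
0.4 [-35.4 -84.6] ('tx ty', array([ 6.1, -0.4]))
0.5 [-35.2 -78.3] ('tx ty', array([6.3, 0.2]))
0.6 [-34.3 -71.9] ('tx ty', array([6.4, 0.9]))
0.7 [-32.7 -65.4] ('tx ty', array([6.5, 1.6]))
0.8 [-30.4 -59. ] ('tx ty', array([6.4, 2.3]))
0.9 [-27.3 -52.7] ('tx ty', array([6.3, 3.1]))
1.0 [-23.5 -46.6] ('tx ty', array([6.1, 3.8]))
1.1 [-18.9 -40.9] ('tx ty', array([5.7, 4.6]))
1.2 [-13.6 -35.6] ('tx ty', array([5.3, 5.3]))
1.3 [ -7.6 -30.8] ('tx ty', array([4.8, 6. ]))
1.4 [ -1.  -26.7] ('tx ty', array([4.1, 6.6]))
1.5 [  6.2 -23.4] ('tx ty', array([3.4, 7.2]))
1.6 [ 13.8 -20.9] ('tx ty', array([2.5, 7.6]))
```

Call:
drive_tool([
  {"tx": 4, "ty": 0, "tz": 0, "ax": 0, "ay": 0, "az": 0},
  {"tx": 5.5, "ty": -1.4, "tz": 0, "ax": 0, "ay": 0, "az": 0},
  {"tx": 6, "ty": -1, "tz": 0, "ax": 0, "ay": 0, "az": 0},
  {"tx": 6, "ty": -0.4, "tz": 0, "ax": 0, "ay": 0, "az": 0},
  {"tx": 6.3, "ty": 0.2, "tz": 0, "ax": 0, "ay": 0, "az": 0},
  {"tx": 6.4, "ty": 0.9, "tz": 0, "ax": 0, "ay": 0, "az": 0},
  {"tx": 6.5, "ty": 1.6, "tz": 0, "ax": 0, "ay": 0, "az": 0},
  {"tx": 0, "ty": 0, "tz": 0, "ax": 0, "ay": 0, "az": 0},
])

```text
time_s: 9.82
ee_pos: [498.7, -238.8, 84.8]
eef_rot: [0.001, 0.751, 0.66, -0.0]
force: [0.3, -2.2, 0.6]
gripper_width: 0.0
```

```bash
python3 v.py 7
```

```text
t 9.82 box [-32.8 -65.6] z 84.8 F [ 0.3 -2.2  0.6] shift tool [-48.4  -0.2   0.8] rot err deg [0.07 0.07 0.01]
```

View pics/c7.png

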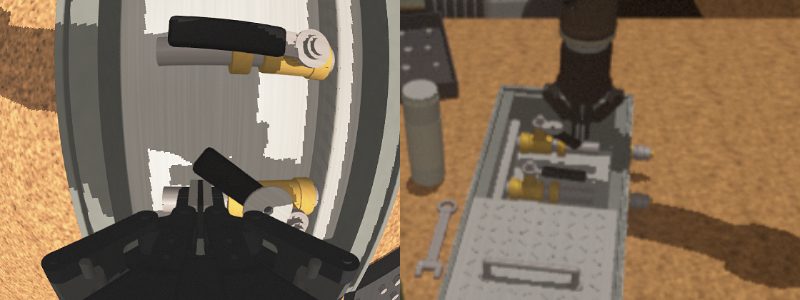

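The lever has turned about 0.7 rad ahead of the fingers, and the plain one is untouched. I continue the arc.

Call:
drive_tool([
  {"tx": 6.4, "ty": 2.3, "tz": 0, "ax": 0, "ay": 0, "az": 0},
  {"tx": 6.3, "ty": 3.1, "tz": 0, "ax": 0, "ay": 0, "az": 0},
  {"tx": 6, "ty": 3.8, "tz": 0, "ax": 0, "ay": 0, "az": 0},
  {"tx": 5.7, "ty": 4.6, "tz": 0, "ax": 0, "ay": 0, "az": 0},
  {"tx": 5.3, "ty": 5.3, "tz": 0, "ax": 0, "ay": 0, "az": 0},
  {"tx": 4.8, "ty": 6, "tz": 0, "ax": 0, "ay": 0, "az": 0},
  {"tx": 4, "ty": 6.6, "tz": 0, "ax": 0, "ay": 0, "az": 0},
  {"tx": 0, "ty": 0, "tz": 0, "ax": 0, "ay": 0, "az": 0},
])

```text
time_s: 10.58
ee_pos: [534.3, -204.1, 83.9]
eef_rot: [-0.001, 0.751, 0.66, -0.0]
force: [-1.1, -1.6, -0.1]
gripper_width: 0.001
```

```bash
python3 v.py 8
```

```text
t 10.58 box [ -1.9 -26.5] z 83.9 F [-1.1 -1.6 -0.1] shift tool [-87.5 -31.1  -0.1] rot err deg [-0.1  -0.01  0.03]
```

View pics/c8.png

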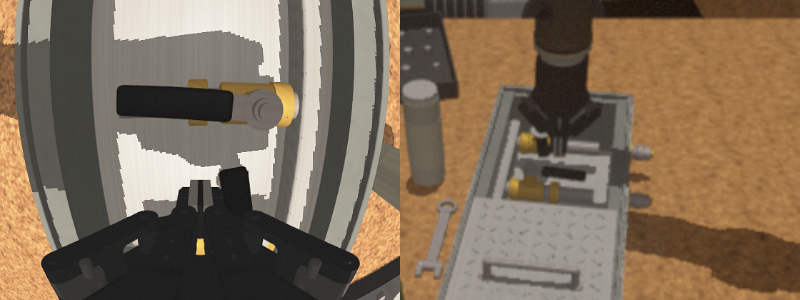

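Call:
drive_tool([
  {"tx": 2, "ty": 5, "tz": 0, "ax": 0, "ay": 0, "az": 0},
  {"tx": 1.5, "ty": 4, "tz": 0, "ax": 0, "ay": 0, "az": 0},
  {"tx": 0.5, "ty": 3, "tz": 0, "ax": 0, "ay": 0, "az": 0},
  {"tx": 0, "ty": 2, "tz": 0, "ax": 0, "ay": 0, "az": 0},
  {"tx": 0, "ty": 1, "tz": 0, "ax": 0, "ay": 0, "az": 0},
  {"tx": 0, "ty": 1, "tz": 0, "ax": 0, "ay": 0, "az": 0},
  {"tx": 0, "ty": 0, "tz": 0, "ax": 0, "ay": 0, "az": 0},
  {"tx": 0, "ty": 0, "tz": 0, "ax": 0, "ay": 0, "az": 0},
])

```text
time_s: 11.35
ee_pos: [548.6, -202.4, 83.8]
eef_rot: [-0.002, 0.752, 0.66, -0.002]
force: [-11.2, -0.4, 5.1]
gripper_width: 0.004
```

```bash
python3 v.py 9
```

```text
t 11.35 box [ 12. -23.] z 83.8 F [-11.2  -0.4   5.1] shift tool [-91.  -44.9   0.1] rot err deg [-0.29 -0.   -0.01]
```

View pics/c9.png

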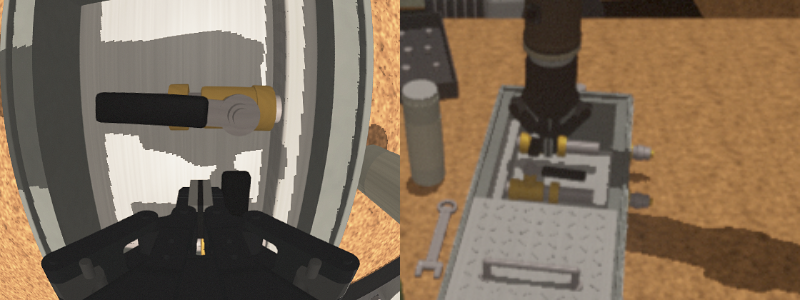

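The tool is at x = 12.0, where I predicted the stop, and the force has risen to 11 N. One small extra push will confirm it.

Call:
drive_tool([
  {"tx": 0, "ty": 1, "tz": 0, "ax": 0, "ay": 0, "az": 0},
  {"tx": 0, "ty": 1, "tz": 0, "ax": 0, "ay": 0, "az": 0},
  {"tx": 0, "ty": 0, "tz": 0, "ax": 0, "ay": 0, "az": 0},
  {"tx": 0, "ty": 0, "tz": 0, "ax": 0, "ay": 0, "az": 0},
  {"tx": 0, "ty": 0, "tz": 0, "ax": 0, "ay": 0, "az": 0},
  {"tx": 0, "ty": 0, "tz": 0, "ax": 0, "ay": 0, "az": 0},
  {"tx": 0, "ty": 0, "tz": 0, "ax": 0, "ay": 0, "az": 0},
  {"tx": 0, "ty": 0, "tz": 0, "ax": 0, "ay": 0, "az": 0},
])

```text
time_s: 12.12
ee_pos: [548.8, -202.5, 83.8]
eef_rot: [-0.003, 0.752, 0.66, -0.003]
force: [-16.9, 0.9, 10.7]
gripper_width: 0.0
```

```bash
python3 -c "
from h import *
toolshift(0,-25,200)"
```

```text
t 12.12 box [ 12.2 -23.1] z 83.8 F [-16.9   0.9  10.7] shift tool [  -1.9  -13.2 -116.1] rot err deg [-0.48  0.01 -0.02]
```

That is a hard stop: the force rises with no motion. I back off, lift, and move clear.

Call:
drive_tool([
  {"tx": 0, "ty": -6, "tz": 0, "ax": 0, "ay": 0, "az": 0},
  {"tx": 0, "ty": -9, "tz": 0, "ax": 0, "ay": 0, "az": 0},
  {"tx": 0, "ty": -3, "tz": -12, "ax": 0, "ay": 0, "az": 0},
  {"tx": 0, "ty": 0, "tz": -25, "ax": 0, "ay": 0, "az": 0},
  {"tx": 0, "ty": 0, "tz": -30, "ax": 0, "ay": 0, "az": 0},
  {"tx": 0, "ty": 0, "tz": -35, "ax": 0, "ay": 0, "az": 0},
  {"tx": 0, "ty": 0, "tz": -35, "ax": 0, "ay": 0, "az": 0},
  {"tx": 0, "ty": -10, "tz": -20, "ax": 0, "ay": 0, "az": 0},
])

```text
time_s: 12.78
ee_pos: [528.2, -198.8, 246.7]
eef_rot: [0.003, 0.751, 0.66, 0.003]
force: [0.9, -0.5, 1.0]
gripper_width: -0.002
```

Call:
drive_tool([
  {"tx": -30, "ty": -15, "tz": 0, "ax": 0, "ay": 0, "az": 0},
  {"tx": -30, "ty": -15, "tz": 0, "ax": 0, "ay": 0, "az": 0},
  {"tx": -30, "ty": -15, "tz": 0, "ax": 0, "ay": 0, "az": 0},
  {"tx": -30, "ty": -15, "tz": 0, "ax": 0, "ay": 0, "az": 0},
  {"tx": -30, "ty": -15, "tz": 0, "ax": 0, "ay": 0, "az": 0},
  {"tx": -30, "ty": -15, "tz": 0, "ax": 0, "ay": 0, "az": 0},
  {"tx": -30, "ty": -15, "tz": 0, "ax": 0, "ay": 0, "az": 0},
  {"tx": -30, "ty": -15, "tz": 0, "ax": 0, "ay": 0, "az": 0},
])

```text
time_s: 13.45
ee_pos: [374.9, -422.9, 242.9]
eef_rot: [0.001, 0.751, 0.66, 0.0]
force: [0.0, -1.0, -0.3]
gripper_width: -0.002
```

Call:
drive_tool([
  {"tx": -20, "ty": -20, "tz": 0, "ax": 0, "ay": 0, "az": 0},
  {"tx": -20, "ty": -20, "tz": 0, "ax": 0, "ay": 0, "az": 0},
  {"tx": -20, "ty": -20, "tz": 0, "ax": 0, "ay": 0, "az": 0},
  {"tx": -20, "ty": -20, "tz": 0, "ax": 0, "ay": 0, "az": 0},
  {"tx": -20, "ty": -20, "tz": 0, "ax": 0, "ay": 0, "az": 0},
  {"tx": 0, "ty": 0, "tz": 0, "ax": 0, "ay": 0, "az": 0},
  {"tx": 0, "ty": 0, "tz": 0, "ax": 0, "ay": 0, "az": 0},
  {"tx": 0, "ty": 0, "tz": 0, "ax": 0, "ay": 0, "az": 0},
])

```text
time_s: 14.12
ee_pos: [264.1, -507.7, 242.2]
eef_rot: [0.001, 0.751, 0.66, 0.0]
force: [0.8, 0.8, -0.4]
gripper_width: 0.003
```

```bash
python3 - <<'E'
from h import *
toolshift(0,-25,200)
p,d=snap('top','t10.png'); W=world('top',d);z=W[:,:,2]
tr=models.trace('top','cover');Q=W[tr[0]['region']&(np.abs(z-109)<15)]
rc=cv2.minAreaRect(Q[:,:2].astype(np.float32));print('cover',tr[0]['p'],rc,w2b(rc[0]),np.median(Q[:,2]))
h=(z>125)&(z<150); B=(W[:,:,:2]-O)@np.array([X,Y]).T
h&=(abs(B[:,:,0])<80)&(abs(B[:,:,1]-280)<40); print('handle',B[h].mean(0),h.sum())
E
```

```text
t 14.12 box [-230.6 -362.6] z 242.2 F [ 0.8  0.8 -0.4] shift tool [337.4 230.8  42.4] rot err deg [0.11 0.04 0.05]
cover 0.86 ((577.849853515625, 100.59676361083984), (296.60247802734375, 201.2236785888672), 82.2686767578125) [  1.77038815 281.20339953] 108.6829955241183
handle [  1.71259566 279.84344805] 270
```

View pics/t10.png

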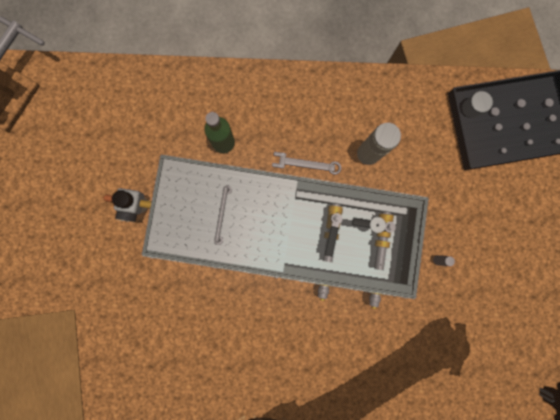

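The cover is at y≈280–281 mm and flat. The tagged lever is square across its pipe: tag at (378,225), lever pointing left along +y. The plain lever is still open, the bystanders are where they stood, and the hand is clear.

```bash
python3 -c "
from station import bot
print(bot.hand_in())"
```

```text
the job is handed in; nothing more can be done
None
```

The air line is shut off and the job is handed in, with the arm at 14.1 s of the 48 s allowed. The hand-in gives no verdict, so what follows is from my own checks.

- **Cover:** I pushed it by the handle bar with the closed fingers until it met the +y stop, where the force rose to 11 N. The last top view puts it at y ≈ 280–281 mm in the box's frame. Its surface is at about 108.7 mm, so it lies flat.
- **Tagged lever:** This was the valve at y = -87.5 mm. I pushed it round to its hard stop, where the force rose to 17 N without further motion. In the last picture it is square across its pipe. I judged this from the picture and the force; I did not measure the angle.
- **Everything else:** By eye in the last picture, the untagged lever is still open and the can, bottle, wrench and socket are where they stood. I did not measure these. The hand is clear of the box.

No check failed or disagreed. The first two move calls were refused because their rows left out some keys; nothing moved, and I sent them again.

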